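# Home the blades and hold the throat shutter half open

## Robot

A 6-joint arm with a two-finger parallel gripper is mounted at the origin on the work surface. World frame = base frame: x ahead of the robot, y to its left, z up, the work surface at z = 0. Lengths are in m, angles in rad, forces in N, time in s.
With the tool pointing down it reaches from about 0.325 to 0.775 m from the base axis. Payload 5.5 kg.
Tool frame: the origin (TCP) lies midway between the tips of the shut fingers; the grasp point (between the pads) lies 19 mm behind it; z points along the fingers, y is the direction in which the jaws open and shut (so a half turn about z gives the same grasp; the last joint's range is limited). The gripper opens to 85 mm and grips with 20 to 120 N. Pads are 22 mm wide; open, the fingers measure 114 mm over their backs; the gripper's body (76 mm by 85 mm) begins 54 mm behind the grasp point. The pads swing forward as they close: fully open they stand 13 mm farther back than shut.
Start: joints at [1.169, 0.091, 1.231, -0, 1.82, -0.057], TCP at [0.203, 0.565, 0.231] pointing down, gripper open.
Joint ranges: [-2.87, 2.87], [-0.86, 2.18], [0.17, 2.46], [-1.51, 4.65], [0.06, 2.69], [-2.65, 2.65]. Speed limits (rad/s): [2.57, 2.57, 3.01, 3.14, 3.14, 3.14].

## Interface

Orientations are given as a unit quaternion [w, x, y, z].
In Python, from station import * gives the robot as it stands. The module is installed in compiled form; this text tells all that it offers.
- The arm moves only by the shell command python3 -m creep 'ROWS' [FORCE]. ROWS is JSON, a list that holds one entry, the list of rows, each a list of 5 numbers: the shift along the tool's x, y, z in cm, then the turn about the tool's z in degrees, then the finger opening in cm, from 0 to 8.54. A call has exactly 10 rows; each row shifts and turns the commanded pose from where the row before left it, along the tool's axes as they then stand; what a row does not reach is not made up. A row lasts 1/8 s, in which the tool goes at most 62.5 mm and 10.7 degrees, less where a joint would pass 70% of its speed; a pose out of reach is approached as far as the arm can. A call is refused whole if a number of a shift passes 6.25 or a number of a turn 10.7, either way. A call with a gripper value outside its range is refused whole. The fingers move at their own pace and stop on an object; FORCE is the grip in N (left out, the last holds). Time passes only in rows, so rows that do not move let the fingers close, or fill a call up. It gives the time, the measured TCP pose, the force and the opening at its end, in the units of the state.
- get_state(): the state, without advancing time (a new reading comes with each control period).
- read_camera(name): name is "scene" or "side" or "wrist"; returns the picture (480x640x3 uint8, red, green, blue); there is no depth.
- camera_model(name): a dict with "intrinsics" (3x3 intrinsics, pixels), "R" (3x3) and "t" (3): a world point X has camera coordinates R X + t; the wrist camera has in their place "mount" (4x4, takes a point from camera to tool coordinates, whose origin is the TCP and whose axes are the flange's). Camera axes: x right, y down, z forward; pixel columns grow to the right and rows downward; lengths in m; the calibration is good to about 2 mm. The wrist camera is an equidistant fisheye: a pixel r from the principal point sees the ray r / f radians off the axis. A picture is of the moment at which its call begins: read the wrist's pose just before it. camera_model takes no time and is no camera call.
- hand_in(): hands the job in, once; it reports no verdict.
Trained networks look in the newest picture that a camera, given by its name, has taken for a name from the list of things; names that differ only in an ending like _2 or _b are one class to them, and where a whole thing is asked for, a point or a joint stands for the part that bears it (a point fixed in the world has none). Each returns a list of dicts, best first, with "confidence" (0 to 1); they miss things now and then, are a little off and sometimes report something else, mostly with a low value. They report only what shows in the picture. A call takes as long as a camera call.
- find_in(thing, camera): "at" ([x, y, z] in m, in world coordinates, good to about 4 mm: the middle of the surface that is visible of it).
- cut_out(thing, camera): "region" (480x640 bool, what is visible of it).
The state is a dict: "clock": time; "joint_positions": joint angles; "dq": joint speeds; "tau": joint torques, N m; "position": TCP position; "ee_rot": TCP orientation; "force": force on the tool from outside, world axes, zero at the start; "torque": the same for the moment, N m; "gripper_width": finger opening in m.
Only numpy, scipy, OpenCV 4.12 (cv2) and the standard library are available. Lean on these libraries where they do the work, as an engineer would, in place of code of your own. Each camera call takes 0.05 s, during which the arm holds its last target. There are 200 camera calls.

## Task

Home the wire cutter's blades: with the sliding shutter still shut, push the sprung plunger on the small valve block all the way down to its stop for a moment, then let it spring back up. Then slide the sprung shutter half-way open by its upright tab, so that its leading edge stands at the middle of the three marks on the rails and the blades can be inspected. Finish while the gripper still holds it steady there (it snaps shut when let go), and leave the wrench, the empty reel and the parts bin where they are.

Things in the scene. Friction and masses are not known exactly. Their poses are not given: they have to be found in the camera images.
- shutter_tab (a point): centre of the upright aluminium tab on the sliding shutter, the part to grip or push: 40 mm along x, 12 mm thick along y, 46 mm tall; its top is 23 mm above this point, the shutter plate (80 x 84 x 4 mm, centred under the tab) 23 mm below. z up; y is the way the shutter OPENS (level, turns with the machine, roughly to the robot's left), x across the rails. 70 mm clear either side along y.
- cutter: the fixed bench wire cutter; origin under its deck's middle on the table; axes as the tab's. Grey deck 240 mm (x) x 350 mm (y), 90 mm high; two rails 12 mm wide and 12 mm high along y at x = -6 and 86 mm guide the shutter; the shut tab is at x 40, y -35 mm. Housing 200 x 140 mm, 170 mm tall (handle to 200 mm), at y -180 to -320 mm.
- shutter (a joint): travel of the shutter in m: 0 shut, 0.070 fully open (stop), 0.035 half-way, when the plate's leading (+y) edge stands at the middle of three black cross marks on the rails (shut, half, fully open). A spring always pulls it shut: about 3 N when shut, 7 N at half, 11 N fully open; let go, it snaps shut.
- plunger_top (a point): centre of the top face of the plunger's round steel head (32 mm diameter, 8 mm thick), on an aluminium valve block 50 x 50 x 34 mm fixed to the deck on the robot's side of the rails, at a varying place. The face is 68 mm above the deck, 158 mm above the table, when up. z up; it is pushed straight down and springs back by itself.
- plunger (a joint): plunger stroke in m: 0 up, 0.018 fully down on its stop. Spring force about 3.5 N at the start of the stroke rising to 8 N at the stop.
- wrench_mid (a point): bystander: open-ended steel wrench 150 mm long, lying loose on the deck's left end, about 100 mm or more beyond the half-open tab; point at its middle. Do not move it.
- reel_mid (a point): bystander: empty black plastic reel, 110 mm diameter, 80 mm tall, standing on the table to the left of the machine; point at its centre. Do not move it.
- bin_mid (a point): bystander: open grey parts bin 120 x 90 x 50 mm standing on the table to the left of the machine, farther out than the reel; point at its centre. Do not move it.

How it is judged:
On the way, in this order (a step that is already met when the one before it is completed fails the run):
1. the plunger is pushed fully down while the shutter is still shut (value of joint plunger above 0.0165 m and value of joint shutter below 0.005 m), for 0.1 s.
2. the plunger has sprung back up, the shutter still shut (value of joint plunger below 0.003 m and value of joint shutter below 0.005 m), for 0.1 s.
At the end, for the whole second after the job is handed in: The fingers hold the shutter still (under 10 mm/s, contact force above 2 N) at half travel, 35 mm within 6 mm, against its spring; the plunger is back up (within 3 mm); wrench, reel and bin are within 20 mm of where they stood (value of joint shutter between 0.029 and 0.041 m and velocity of joint shutter between -0.01 and 0.01 m/s and contact force between the fingers and shutter above 2 N and value of joint plunger below 0.003 m and distance of each of wrench_mid, reel_mid, bin_mid from where it was at the start of the episode below 0.02 m); the arm keeps its last pose, push and grip.
It fails at once if the wrench, the reel or the bin is knocked away (distance of any of wrench_mid, reel_mid, bin_mid from where it was at the start of the episode above 0.03 m).
It also fails if it takes over 32 s, if anything falls off the work surface, if the arm or the gripper's body presses on something with over 40 N, if the wrist force passes 120 N, or if a joint passes its speed limit or range.

## Working session

There is one attempt and no reset: what is moved stays moved. The work goes in short steps, Python scripts to look and compute and a shell command to move; the robot and the scene stay as the last step left them, time stands still between calls to the robot, and variables do not carry over. Pictures are saved under pics/ and viewed, about 8 in all and at most 12, crops included, and the job is handed in when it is done.

```bash
mkdir -p pics
python3 - <<'E'
from station import *
import cv2,numpy as np
s=get_state();print(s['clock'],s['position'],s['ee_rot'],s['gripper_width'],s['force'])
ims=[]
for c in ["scene","side"]:
    im=read_camera(c);cv2.imwrite(f'pics/{c}0.png',im[:,:,::-1])
    for t in ["shutter_tab","plunger_top","cutter","wrench_mid","reel_mid","bin_mid"]:
        print(c,t,[(np.round(d['at'],3).tolist(),round(d['confidence'],2)) for d in find_in(t,c)[:2]])
print(get_state()['clock'])
E
```

```text
0.0 [0.20266928 0.56442828 0.23013912] [-2.30300035e-04  1.71526482e-01  9.85179011e-01 -9.63595682e-04] 0.08560908473803139 [-0.05286767  0.56889885 -1.1044469 ]
scene shutter_tab [([0.6, -0.056, 0.098], 0.8)]
scene plunger_top [([0.482, -0.059, 0.16], 0.61)]
scene cutter [([0.619, -0.09, 0.093], 0.6)]
scene wrench_mid [([0.588, 0.119, 0.096], 0.91), ([0.608, -0.054, 0.095], 0.36)]
scene reel_mid [([0.456, 0.422, 0.08], 0.86)]
scene bin_mid [([0.628, 0.44, 0.013], 0.89)]
side shutter_tab [([0.593, -0.072, 0.094], 0.9)]
side plunger_top [([0.469, -0.068, 0.154], 0.57), ([0.491, -0.182, 0.092], 0.56)]
side cutter [([0.491, -0.182, 0.091], 0.82)]
side wrench_mid [([0.57, 0.112, 0.1], 0.66)]
side reel_mid [([0.434, 0.4, 0.078], 0.7), ([0.477, -0.065, 0.16], 0.23)]
side bin_mid [([0.634, 0.442, 0.023], 0.82)]
0.7
```

View pics/scene0.png

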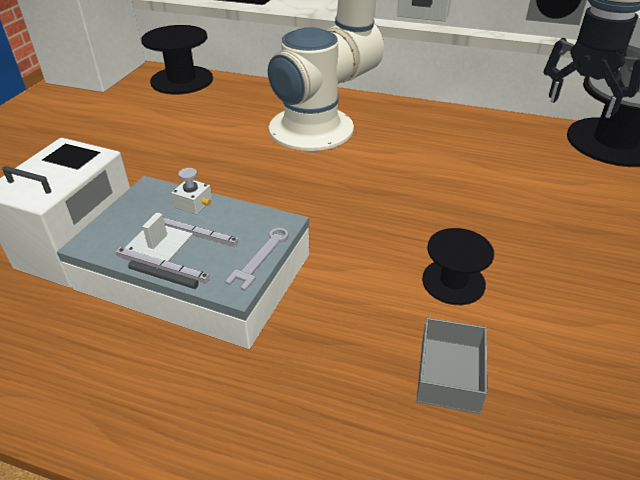

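View pics/side0.png

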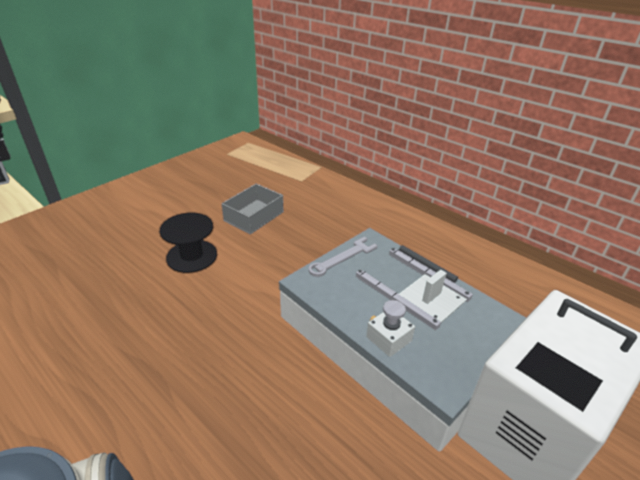

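The scene view has the plunger head at (188,174), the tab at (154,230) and the deck's left end from (309,217) to (247,310). The side view has the head at (394,309) and the tab at (434,286). I'll zoom in on both for finer pixels.

Run:
```python
import cv2,numpy as np
a=cv2.imread('pics/scene0.png')[160:290,110:250];b=cv2.imread('pics/side0.png')[235:365,345:485]
f=lambda i:cv2.resize(i,None,fx=4,fy=4,interpolation=cv2.INTER_CUBIC)[:, :]
cv2.imwrite('pics/z1.png',cv2.resize(np.vstack([a,b]),None,fx=3,fy=3) if 0 else np.hstack([cv2.resize(a,(400,372)),cv2.resize(b,(400,372))]))
```

```text
(no output)
```

View pics/z1.png

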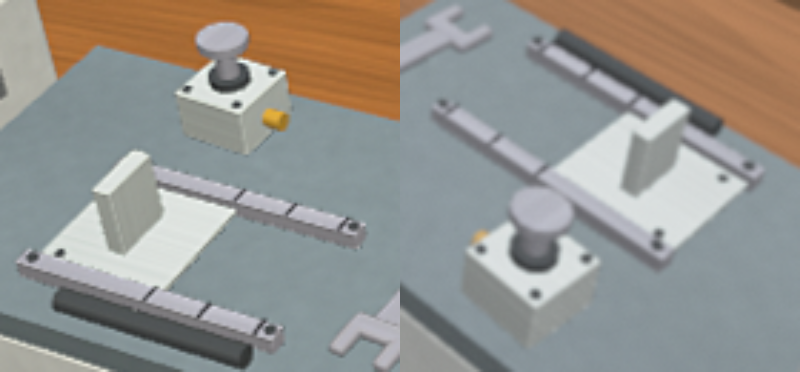

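```bash
cat > h.py <<'E'
from station import *
import cv2,numpy as np
def ray(c,p):
    m=camera_model(c);K=np.array(m['intrinsics']);R=np.array(m['R']);t=np.array(m['t'])
    return -R.T@t, R.T@np.linalg.inv(K)@[p[0],p[1],1]
def plane(c,p,z):
    o,d=ray(c,p);return o+d*(z-o[2])/d[2]
def tri(p,q):
    o,d=ray('scene',p);e,f=ray('side',q)
    d/=np.linalg.norm(d);f/=np.linalg.norm(f)
    s=np.linalg.lstsq(np.c_[d,-f],e-o,rcond=None)[0]
    a=o+d*s[0];b=e+f*s[1];return (a+b)/2,np.linalg.norm(a-b)
E
python3 - <<'E'
from h import *
np.set_printoptions(precision=4,suppress=True)
S=lambda x,y:(x/2.857+110,y/2.857+160); D=lambda x,y:((x-400)/2.857+345,y/2.857+235)
print('pl',tri(S(222,38),D(541,209)),plane('scene',S(222,38),.158),plane('side',D(541,209),.158))
print('tab',tri(S(121,173),D(658,119)))
n=[(S(240,195),D(543,172)),(S(291,210),D(497,142)),(S(345,228),D(452,113))]
f=[(S(150,293),D(637,102)),(S(203,311),D(591,75)),(S(255,329),D(545,49))]
P=[]
for a,b in n+f:
    t,e=tri(a,b);P.append((plane('scene',a,.102)+plane('side',b,.102))/2);print(t,e,P[-1])
# fit rigid: local coords
L=np.array([[x,y] for x in(-.006,.086) for y in(.007,.042,.077)]);P=np.array(P)[:,:2]
A=L-L.mean(0);B=P-P.mean(0);th=np.arctan2((A[:,0]*B[:,1]-A[:,1]*B[:,0]).sum(),(A*B).sum())
R=np.array([[np.cos(th),-np.sin(th)],[np.sin(th),np.cos(th)]]);o=P.mean(0)-R@L.mean(0)
print('yaw',np.degrees(th),'org',o,'tab shut',o+R@[.04,-.035],'res',P-(L@R.T+o))
E
```

```text
pl (array([ 0.4776, -0.061 ,  0.1563]), np.float64(0.0014490451016509823)) [ 0.4795 -0.0588  0.158 ] [ 0.4765 -0.0623  0.158 ]
tab (array([ 0.5961, -0.0622,  0.1406]), np.float64(0.0002967676156049605))
[ 0.5523 -0.019   0.101 ] 0.0027103004474833907 [ 0.5524 -0.0188  0.102 ]
[0.5549 0.0158 0.1004] 0.00292192040898057 [0.555  0.0159 0.102 ]
[0.5584 0.052  0.0989] 0.003013488129676705 [0.5585 0.052  0.102 ]
[ 0.6439 -0.0259  0.101 ] 0.0028739674244409215 [ 0.644  -0.0256  0.102 ]
[0.6471 0.0091 0.1005] 0.0023654527515353 [0.6471 0.0093 0.102 ]
[0.65   0.0441 0.1002] 0.0008371524543780943 [0.6498 0.0441 0.102 ]
yaw -4.528542815341543 org [ 0.558  -0.0259] tab shut [ 0.5951 -0.0639] res [[-0.0001 -0.0003]
 [-0.0002 -0.0006]
 [ 0.0005  0.0006]
 [-0.0002  0.0001]
 [ 0.0001  0.0001]
 [ 0.      0.    ]]
```

```bash
python3 -m creep '[[[0,0,0,-7.6,0],[0,0,0,-7.6,0],[-2.7,-5,0,0,0],[-2.7,-5,0,0,0],[-2.7,-5,0,0,0],[-2.7,-5,0,0,0],[-2.7,-5,0,0,0],[-2.7,-5,0,0,0],[-2.7,-5,0,0,0],[-2.7,-5,0,0,0]]]' 40
python3 -m creep '[[[-2.1,-4,0,0,0],[-2.1,-4,0,0,0],[-2.1,-4,0,0,0],[-2.1,-4,0,0,0],[-2.1,-4,0,0,0],[0,0,1,0,0],[0,0,1,0,0],[0,0,0,0,0],[0,0,0,0,0],[0,0,0,0,0]]]'
cat >> h.py <<'E'
def off(target):
    from scipy.spatial.transform import Rotation as Ro
    s=get_state();q=s['ee_rot'];R=Ro.from_quat([q[1],q[2],q[3],q[0]]).as_matrix()
    print('clk',s['clock'],'pos',np.round(s['position'],4),'jaw deg',np.degrees(np.arctan2(R[1,1],R[0,1])),'z',R[:,2].round(3))
    print('F',np.round(s['force'],2),'w',s['gripper_width'],'need cm',np.round(R.T@(np.array(target)-s['position'])*100,2))
E
python3 - <<'E'
from h import *
off([.478,-.061,.170])
im=read_camera('side');cv2.imwrite('pics/s1.png',im[150:420,220:580,::-1].repeat(2,0).repeat(2,1))
E
```

```text
clock: 1.95
position: [0.3868, 0.1471, 0.2316]
ee_rot: [0.001, 0.04, 0.999, 0.0]
force: [0.9, 0.6, -0.6]
gripper_width: -0.0002
clock: 3.2
position: [0.4752, -0.0583, 0.2119]
ee_rot: [0.001, 0.039, 0.999, -0.0]
force: [0.4, -0.3, -0.2]
gripper_width: 0.0
clk 3.2 pos [ 0.4752 -0.0583  0.2119] jaw deg 85.50825993861375 z [ 0.001 -0.    -1.   ]
F [ 0.37 -0.3  -0.19] w 4.311500333102831e-05 need cm [-0.29 -0.25  4.19]
```

View pics/s1.png

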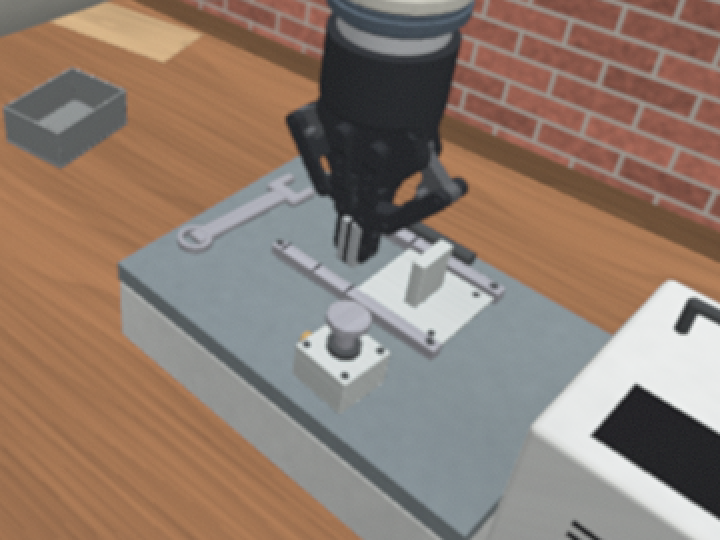

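The closed tips, at (350,262) in the crop, sit right above the plunger head at (350,318). Next I press.

```bash
python3 -m creep '[[[-0.3,-0.25,1.2,0,0],[0,0,1.5,0,0],[0,0,1.3,0,0],[0,0,1,0,0],[0,0,0.7,0,0],[0,0,0.5,0,0],[0,0,0.5,0,0],[0,0,0.4,0,0],[0,0,0,0,0],[0,0,0,0,0]]]'
python3 - <<'E'
from h import *
off([.478,-.061,.139])
E
```

```text
clock: 4.5
position: [0.4777, -0.0616, 0.1415]
ee_rot: [0.0, 0.04, 0.999, -0.0]
force: [-5.7, 0.9, 7.0]
gripper_width: 0.0002
clk 4.5 pos [ 0.4777 -0.0616  0.1415] jaw deg 85.44489326056816 z [ 0. -0. -1.]
F [-5.73  0.92  6.97] w 0.00018559112158495476 need cm [-0.03  0.06  0.25]
```

```bash
python3 -m creep '[[[0,0,0.1,0,0],[0,0,0.1,0,0],[0,0,0.1,0,0],[0,0,0,0,0],[0,0,0,0,0],[0,0,0,0,0],[0,0,0,0,0],[0,0,0,0,0],[0,0,0,0,0],[0,0,0,0,0]]]'
python3 - <<'E'
from h import *
off([.478,-.061,.139])
im=read_camera('side');cv2.imwrite('pics/s2.png',im[210:390,320:500,::-1].repeat(3,0).repeat(3,1))
E
```

```text
clock: 5.75
position: [0.4777, -0.0616, 0.14]
ee_rot: [0.001, 0.04, 0.999, -0.0]
force: [-8.7, 1.9, 12.7]
gripper_width: 0.0003
clk 5.75 pos [ 0.4777 -0.0616  0.14  ] jaw deg 85.44593978138876 z [ 0.001 -0.    -1.   ]
F [-8.69  1.87 12.74] w 0.00029968456621293096 need cm [-0.02  0.06  0.1 ]
```

View pics/s2.png

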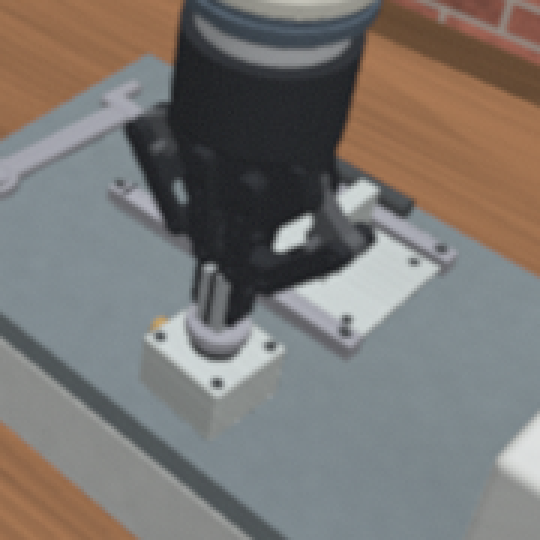

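Force is 12.7 N, above the 8 N spring, at 18 mm of travel, so the plunger is on its stop. I'll press a touch more to be sure, then lift clear and open over the tab.

```bash
python3 -m creep '[[[0,0,0.1,0,0],[0,0,0.1,0,0],[0,0,0,0,0],[0,0,0,0,0],[0,0,0,0,0],[0,0,0,0,0],[0,0,0,0,0],[0,0,0,0,0],[0,0,0,0,0],[0,0,0,0,0]]]'
python3 -m creep '[[[0,0,-1,0,0],[0,0,-1,0,0],[0,0,-1.5,0,0],[0,0,-2,0,0],[0,0,-1.5,0,0],[-2.5,0,0,0,0],[-3.5,0,0,0,6],[-3.5,0,0,0,6],[-2.3,0,0,0,6],[0,0,0,0,6]]]'
python3 -m creep '[[[0,0,0,0,6],[0,0,0,0,6],[0,0,0,0,6],[0,0,0,0,6],[0,0,0,0,6],[0,0,0,0,6],[0,0,0,0,6],[0,0,0,0,6],[0,0,0,0,6],[0,0,0,0,6]]]'
python3 - <<'E'
from h import *
off([.5955,-.063,.110])
im=read_camera('side');b=read_camera('scene')
cv2.imwrite('pics/s3.png',np.hstack([cv2.resize(im[210:390,340:500],(400,450)),cv2.resize(b[120:300,100:260],(400,450))])[:,:,::-1])
E
```

```text
clock: 7.05
position: [0.4778, -0.0616, 0.1399]
ee_rot: [0.001, 0.04, 0.999, -0.0]
force: [-11.6, 2.5, 22.0]
gripper_width: 0.0003
clock: 8.3
position: [0.5964, -0.0711, 0.2046]
ee_rot: [-0.001, 0.04, 0.999, 0.0]
force: [-0.6, -0.8, 0.6]
gripper_width: 0.0603
clock: 9.55
position: [0.5956, -0.071, 0.2052]
ee_rot: [-0.0, 0.04, 0.999, -0.0]
force: [-0.3, 0.1, 0.3]
gripper_width: 0.0604
clk 9.55 pos [ 0.5956 -0.071   0.2052] jaw deg 85.44455568530391 z [-0. -0. -1.]
F [-0.28  0.15  0.34] w 0.06035888897503941 need cm [0.07 0.8  9.52]
```

View pics/s3.png

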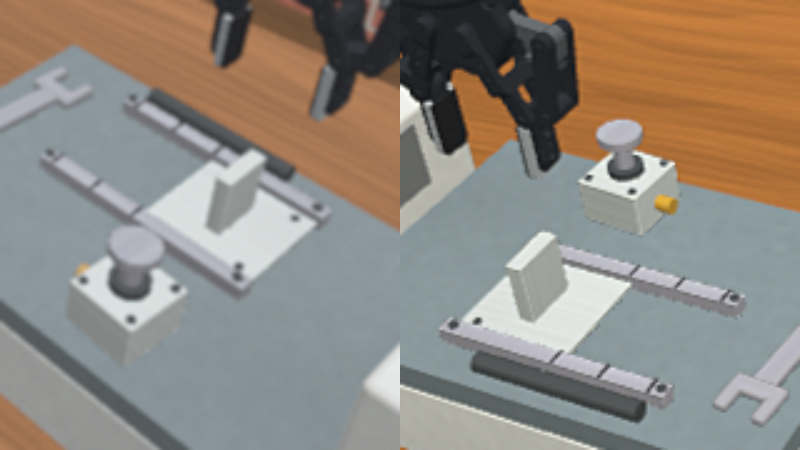

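The press held at 22 N with no further motion. The plunger is up again, at (135,245) on the left and (620,135) on the right, and the shutter is still shut with the fingers above it. Now I descend and grip.

```bash
python3 -m creep '[[[0.1,0.4,0,0,6],[0,0.4,1,0,6],[0,0,2,0,6],[0,0,2,0,6],[0,0,2,0,6],[0,0,1.5,0,6],[0,0,1,0,6],[0,0,0,0,6],[0,0,0,0,6],[0,0,0,0,6]]]'
python3 -m creep '[[[0,0,0,0,3],[0,0,0,0,2],[0,0,0,0,0],[0,0,0,0,0],[0,0,0,0,0],[0,0,0,0,0],[0,0,0,0,0],[0,0,0,0,0],[0,0,0,0,0],[0,0,0,0,0]]]' 60
python3 - <<'E'
from h import *
off([.5955,-.063,.110])
im=read_camera('side');b=read_camera('scene')
cv2.imwrite('pics/s4.png',np.hstack([cv2.resize(im[210:390,340:500],(400,450)),cv2.resize(b[120:300,100:260],(400,450))])[:,:,::-1])
E
```

```text
clock: 10.9
position: [0.5957, -0.063, 0.1114]
ee_rot: [0.001, 0.04, 0.999, -0.0]
force: [0.6, -0.6, 0.3]
gripper_width: 0.0599
clock: 12.15
position: [0.5952, -0.063, 0.1105]
ee_rot: [0.0, 0.04, 0.999, -0.0]
force: [-1.5, -2.7, 4.1]
gripper_width: 0.0113
clk 12.15 pos [ 0.5952 -0.063   0.1105] jaw deg 85.44250084679697 z [ 0. -0. -1.]
F [-1.51 -2.7   4.1 ] w 0.011329605356168186 need cm [-0.03  0.    0.05]
```

View pics/s4.png

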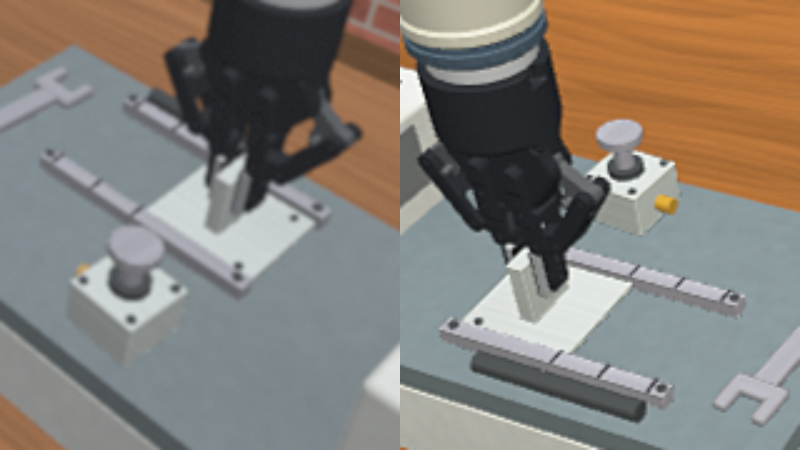

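```bash
python3 -m creep '[[[0,0.5,0,0,0],[0,0.5,0,0,0],[0,0.5,0,0,0],[0,0.5,0,0,0],[0,0.5,0,0,0],[0,0.5,0,0,0],[0,0.5,0,0,0],[0,0,0,0,0],[0,0,0,0,0],[0,0,0,0,0]]]'
python3 - <<'E'
from h import *
off(np.array([.5952,-.063,.1105])+.035*np.array([.079,.997,0]))
im=read_camera('side');b=read_camera('scene')
cv2.imwrite('pics/s5.png',np.hstack([cv2.resize(im[210:390,340:500],(400,450)),cv2.resize(b[120:300,100:260],(400,450))])[:,:,::-1])
E
```

```text
clock: 13.5
position: [0.5977, -0.0285, 0.1105]
ee_rot: [-0.0, 0.04, 0.999, -0.001]
force: [-3.4, -6.8, 4.9]
gripper_width: 0.0111
clk 13.5 pos [ 0.5977 -0.0285  0.1105] jaw deg 85.42299603328082 z [-0.001 -0.001 -1.   ]
F [-3.41 -6.79  4.92] w 0.011130512509209154 need cm [-0.03  0.05  0.  ]
```

View pics/s5.png

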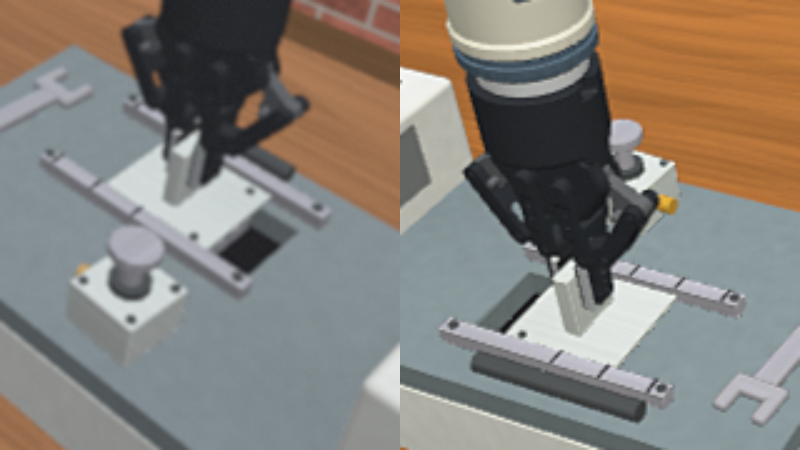

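Both views show the plate's leading edge at the middle marks: left near (97,187), right near (608,372). The wrist reads 6.8 N, as expected at half travel. I'll do one hold to confirm it is steady, then hand in.

```bash
python3 -m creep '[[[0,0.05,0,0,0],[0,0,0,0,0],[0,0,0,0,0],[0,0,0,0,0],[0,0,0,0,0],[0,0,0,0,0],[0,0,0,0,0],[0,0,0,0,0],[0,0,0,0,0],[0,0,0,0,0]]]'
python3 - <<'E'
from h import *
off(np.array([.5952,-.063,.1105])+.035*np.array([.079,.997,0]))
for t in ["wrench_mid","reel_mid","bin_mid"]:
    if t=="wrench_mid": read_camera('scene')
    print(t,[np.round(d['at'],3).tolist() for d in find_in(t,'scene')[:1]])
hand_in()
E
```

```text
clock: 14.85
position: [0.5977, -0.0282, 0.1105]
ee_rot: [-0.0, 0.04, 0.999, -0.001]
force: [-4.4, -7.0, 5.6]
gripper_width: 0.0112
clk 14.85 pos [ 0.5977 -0.0282  0.1105] jaw deg 85.4119416917029 z [-0.001 -0.002 -1.   ]
F [-4.43 -6.96  5.62] w 0.011164361247176102 need cm [-0.03  0.01  0.  ]
wrench_mid [[0.591, 0.116, 0.093]]
reel_mid [[0.458, 0.42, 0.079]]
bin_mid [[0.628, 0.443, 0.009]]
the job is handed in; nothing more can be done
```

I pressed the plunger to its stop with the shutter shut and let it spring back. Then I gripped the tab, opened the shutter half-way and handed in at about 15 s with it still held.

- **Plunger:** at the stop the force reached 22 N, well above the 8 N spring, with no further motion. The pictures afterwards showed it back up and the shutter still shut.
- **Shutter:** the gripper moved about 34.9 mm along the rails, against a target of 35 mm. The plate's leading edge stood at the middle marks in both camera views. The wrist read about 7 N against the spring, as expected at half travel, and the gripper pose moved only 0.3 mm, from a small correction, over the last hold.
- **Bystanders:** the wrench, reel and bin were found within 5 mm of where they started, which is about the detection noise.

No check failed. The only oddity was a sideways force of about 12 N while pressing the plunger, probably friction at the fingertips; nothing moved because of it.

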